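Seat the cuvette turret on the photometer drive

TASK

Pick the cuvette turret (the plate with the orange grip bar) up from its blue mat and fit it on the photometer: lower it over the steel shaft and gently turn it until the pin beside the shaft, somewhere anticlockwise of the red mark on the deck, finds the turret's slot and the turret drops fully home, flat on the drive hub. Do not force it down while it is riding on the pin, let go of it at the end, and leave the bottle, beaker and vial as they stand.

Things in the scene. Friction and masses are not known exactly. Their poses are not given: they have to be found in the camera images.
- turret_mid (a point): Middle of the loose cuvette turret, on its bore axis 23 mm above the underside, z up. Orange grip bar on the plate's centre: 46 mm long along x, 28 mm wide along y, from 8 to 46 mm above the underside. A 13.4 mm round bore goes right through bar and plate. Starts upright on the mat, yaw within 1 rad of the world's.
- hub_face (a point): Centre of the flat top of the photometer's round steel drive hub (80 mm across, 67 mm above the bench), where the turret's underside must rest. Axes are those of the case, not of the hub. Seated, turret_mid is 23 mm above this point; riding on the pin it is 32 mm above. The hub is braked and does not turn; it is oiled and slippery.
- analyser: Photometer, fixed, white: a low deck 180 x 180 mm, 55 mm high, centred on the drive axis, and a console with a dark screen on its +y side, 105 mm high, starting 85 mm from the axis. Origin on the drive axis at bench level; z up. Yaw within 0.3 rad of the world's.
- mat: Fixed blue mat 110 x 110 x 6 mm under the turret at the start; origin at the centre of its underside.
- turret: The same turret (about 0.25 kg), origin at its underside, same axes: square aluminium plate 96 x 96 x 8 mm. Four grey pockets 22 x 22 mm, reaching 34 mm above the underside, are centred 34 mm from the middle in x and y (at the corners): bring the fingers down on the bar's long sides, between the pockets.
- reagent: Amber reagent bottle, loose, 52 mm across, 110 mm tall, origin at the centre of its base. Leave it alone.
- beaker: Glass beaker, loose, 56 mm across, 75 mm tall, origin at the centre of its base. Leave it alone.
- vial: Small vial with a red cap, loose, 26 mm across, 50 mm tall, origin at the centre of its base. Leave it alone.
- turret_slot (a point): Centre of the pin slot on the turret's underside, 30 mm from the bore axis along the turret's +x; it goes right through the plate, 12.4 mm radially x 9.4 mm sideways. A red mark lies outside it at the plate's edge.
- shaft_tip (a point): Top of the steel shaft that rises from the hub's centre: 12 mm in diameter, 52 mm tall, its top 8 mm tapered to 4 mm. A brass pin 8 mm across, 9 mm tall (top slightly bevelled) stands on the hub 30 mm from the axis, 0.1 to 1.05 rad (6 to 60 degrees) anticlockwise from above of this point's +x (red mark on the deck); its exact angle is not measured.
Mind the look-alikes: they are no part of the job. There is more than one size of the mat; the job needs the middle-sized.

How it is judged:
By the outcome, as a careful person would: the job done as asked, in the order asked, and still so for the second after the job is handed in, with the robot touching nothing.
It also fails if it takes over 72 s, if anything falls off the work surface, if the arm or the gripper's body presses on something with over 40 N, if the wrist force passes 120 N, or if a joint passes its speed limit or range.

ROBOT

A 6-joint arm with a two-finger parallel gripper is mounted at the origin on the work surface. World frame = base frame: x ahead of the robot, y to its left, z up, the work surface at z = 0. Lengths are in mm, angles in rad, forces in N, time in s.
With the tool pointing down it reaches from about 250 to 725 mm from the base axis. Payload 9.7 kg.
Tool frame: the origin (TCP) lies at the centre of the arm's flange, where the gripper is bolted on; the fingertips stand 173 mm ahead of it and the grasp point (between the pads) lies 155 mm ahead of it (r.tips_ahead is the distance from the TCP to the fingertips, in mm); z points along the fingers, y is the direction in which the jaws open and shut (so a half turn about z gives the same grasp; the last joint's range is limited). The gripper opens to 85 mm and grips with 20 to 120 N. Pads are 22 mm wide; open, the fingers measure 114 mm over their backs; the gripper's body (76 mm by 85 mm) begins 54 mm behind the grasp point. The pads swing forward as they close: fully open they stand 13 mm farther back than shut.
Start: joints at [-1.13, 0.087, 0.176, 1.66, 0, 1.571], TCP at [234.662, -497.425, 404.684] pointing down, gripper open.
Joint ranges: [-3.13, 3.13], [-0.85, 1.81], [-1.15, 1.24], [-2.2, 2.28], [-1.44, 1.52], [-3.14, 3.14]. Speed limits (rad/s): [2.22, 2.22, 2.57, 3.14, 3.14, 3.14].

INTERFACE

Orientations are given as a 3x3 rotation matrix whose columns are the frame's x, y, z axes.
In Python, from plant import r, imaging, ticket gives the robot as it stands.
- The arm moves only by the tool drive_tool, never from a script. Its arguments are lists of equal length, an entry for each row: "travel": the shift along the tool's x, y, z in cm, a list of three; "delta_rot": the turn, a rotation vector about the tool's x, y, z in rad, a list of three; "hand": the closure, from 0 (fully open) to 1 (shut). In form: {"travel": [[x, y, z], ...], "delta_rot": [[ax, ay, az], ...], "hand": [hand, ...]}. A call has 1 to 8 rows; each row shifts and turns the commanded pose from where the row before left it, along the tool's axes as they then stand; what a row does not reach is not made up. A row lasts 1/8 s, in which the tool goes at most 62.5 mm and 10.7 degrees, less where a joint would pass 70% of its speed; a pose out of reach is approached as far as the arm can. A call with a gripper value outside its range is refused whole. The fingers move at their own pace and stop on an object; "grip_force" is the grip in N (left out, the last holds). Time passes only in rows, so rows that do not move let the fingers close. It gives the time, the measured TCP pose, the force and the opening at its end, in the units of the state.
- r.sense(): the state, without advancing time (a new reading comes with each control period).
- imaging.snapshot(name): name is "scene" or "side" or "wrist"; returns the picture (420x560x3 uint8, blue, green, red); there is no depth.
- imaging.calibration(name): a dict with "K" (3x3 intrinsics, pixels), "cam_to_world" (4x4, takes a point from camera to world coordinates). Camera axes: x right, y down, z forward; pixel columns grow to the right and rows downward; lengths in mm; the calibration is good to about 2 mm. A picture is of the moment at which its call begins: read the wrist's pose just before it. calibration takes no time and is no camera call; for the wrist camera it gives the pose at the moment of the call.
- ticket.hand_in(): hands the job in, once; it reports no verdict.
The state is a dict: "t": time; "joint_positions": joint angles; "joint_velocities": joint speeds; "effort": joint torques, N m; "tcp_pos": TCP position; "tcp_rot": TCP orientation; "ft_force": force on the tool from outside, world axes, zero at the start; "moment": the same for the moment, N m; "finger_gap": finger opening in mm.
Only numpy, scipy, OpenCV 4.12 (cv2) and the standard library are available. Lean on these libraries where they do the work, as an engineer would, in place of code of your own. Each camera call takes 0.05 s, during which the arm holds its last target. There are 200 camera calls.

## Working session

There is one attempt and no reset: what is moved stays moved. The work goes in short steps, Python scripts to look and compute and a tool call to move; the robot and the scene stay as the last step left them, time stands still between calls to the robot, and variables do not carry over. Pictures are saved under pics/ and viewed, about 8 in all and at most 12, crops included, and the job is handed in when it is done.

Besides the shell and the picture viewer there is one more tool, called after "Emit:" by a JSON object that holds its "name" and its "arguments". drive_tool: Moves the arm, as the interface text tells. Its arguments: {"type":"object","properties":{"travel":{"type":"array"},"delta_rot":{"type":"array"},"hand":{"type":"array"},"grip_force":{"type":"number"}},"required":["travel","delta_rot","hand"]}

```bash
mkdir -p pics; ls; python3 - <<'E'
from plant import r, imaging
import cv2,numpy as np
s=r.sense();print(s['t'],s['tcp_pos'],np.round(s['tcp_rot'],3),s['finger_gap'],s['ft_force'])
for n in("scene","side"):
    c=imaging.calibration(n);print(n,np.round(c['K'],1).tolist(),np.round(c['cam_to_world'],3).tolist())
    cv2.imwrite(f"pics/{n}0.png",imaging.snapshot(n))
E
```

```text
pics
0.0 [ 234.66811322 -497.40950562  403.97691572] [[ 0.904  0.427 -0.001]
 [ 0.427 -0.904  0.001]
 [ 0.    -0.001 -1.   ]] 85.71179222609598 [-0.36847334  0.26138047 -0.39374987]
scene [[413.6, 0.0, 278.7], [0.0, 413.6, 201.1], [0.0, 0.0, 1.0]] [[-0.347, 0.778, -0.524, 944.69], [0.938, 0.28, -0.206, 89.644], [-0.014, -0.563, -0.826, 802.799], [0.0, 0.0, 0.0, 1.0]]
side [[444.1, 0.0, 280.6], [0.0, 444.1, 207.4], [0.0, 0.0, 1.0]] [[-0.978, -0.124, 0.169, 335.473], [-0.209, 0.536, -0.818, 762.728], [0.011, -0.835, -0.551, 654.386], [0.0, 0.0, 0.0, 1.0]]
```

View pics/scene0.png

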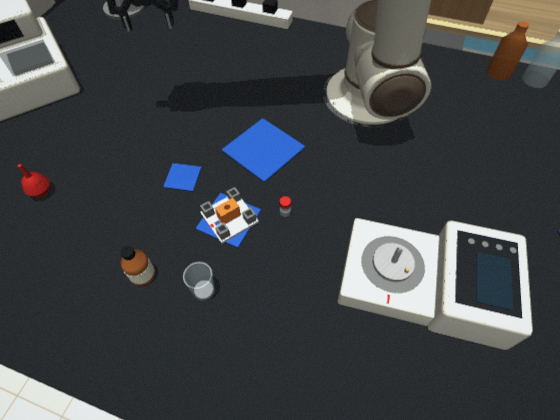

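View pics/side0.png

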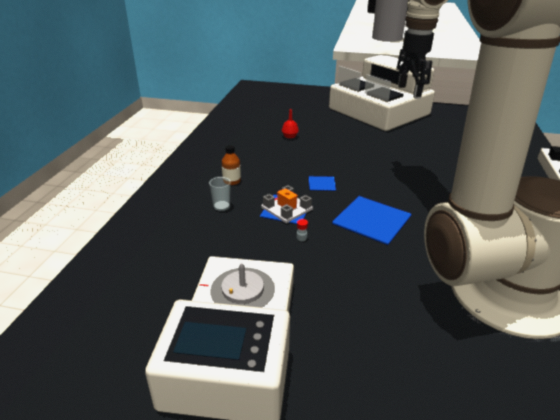

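The scene view shows three blue mats: large at (263,149), small at (183,177), and middle-sized at (228,218). The turret sits on the middle one, with its orange bar at (228,209) and its red slot mark near (212,226). The other orange or red things are the amber bottle (135,265), the red funnel-like object (35,184) and the vial cap (285,202). The photometer is at (392,265), with its red mark at (388,298) and the brass pin near (407,270). The pale instrument at the top left (30,60) is a look-alike. I choose the turret at (228,209) and the photometer with the shaft.

```bash
cat >h.py <<'E'
import numpy as np,cv2
from plant import r,imaging
def ray(cal,u,v):
    T=np.array(cal['cam_to_world']);d=T[:3,:3]@np.linalg.inv(cal['K'])@[u,v,1.];return T[:3,3],d/np.linalg.norm(d)
def plane(cal,u,v,z):
    o,d=ray(cal,u,v);return o+d*(z-o[2])/d[2]
def tri(rs):
    A=sum(np.eye(3)-np.outer(d,d) for o,d in rs);b=sum((np.eye(3)-np.outer(d,d))@o for o,d in rs);return np.linalg.solve(A,b)
def proj(cal,p):
    T=np.linalg.inv(cal['cam_to_world']);q=np.array(cal['K'])@(T[:3,:3]@p+T[:3,3]);return q[:2]/q[2]
E
python3 - <<'E'
from h import *
out=[]
for n,b in(("scene",(180,180,110,75)),("scene",(340,215,110,100)),("side",(180,250,120,75)),("side",(250,175,70,75))):
    im=cv2.imread(f"pics/{n}0.png");c=imaging.calibration(n);x,y,w,h=b
    cr=cv2.resize(im[y:y+h,x:x+w],(400,300),interpolation=cv2.INTER_CUBIC);out.append(cr)
    hs=cv2.cvtColor(im,cv2.COLOR_BGR2HSV)[y:y+h,x:x+w]
    for nm,lo,hi in(("orange",(8,150,120),(25,255,255)),("red",(0,150,120),(4,255,255))):
        m=cv2.inRange(hs,lo,hi);k,l,st,ce=cv2.connectedComponentsWithStats(m)
        for i in range(1,k):
            if st[i,4]>2:
                u,v=ce[i]+[x,y];print(n,b,nm,st[i,4],(round(u,1),round(v,1)),[(z,np.round(plane(c,u,v,z)[:2]).tolist()) for z in (14,40,55,72)])
cv2.imwrite("pics/crops.png",np.vstack([np.hstack(out[:2]),np.hstack(out[2:])]))
E
```

```text
scene (180, 180, 110, 75) orange 234 (np.float64(226.7), np.float64(207.2)) [(14, [500.0, -213.0]), (40, [515.0, -203.0]), (55, [524.0, -198.0]), (72, [533.0, -191.0])]
scene (180, 180, 110, 75) red 87 (np.float64(284.6), np.float64(200.6)) [(14, [438.0, -95.0]), (40, [455.0, -89.0]), (55, [465.0, -85.0]), (72, [476.0, -81.0])]
scene (180, 180, 110, 75) red 6 (np.float64(211.8), np.float64(225.0)) [(14, [555.0, -225.0]), (40, [568.0, -215.0]), (55, [575.0, -209.0]), (72, [584.0, -202.0])]
scene (340, 215, 110, 100) red 10 (np.float64(388.2), np.float64(297.9)) [(14, [589.0, 178.0]), (40, [600.0, 175.0]), (55, [607.0, 173.0]), (72, [615.0, 171.0])]
side (180, 250, 120, 75) orange 8 (np.float64(230.5), np.float64(290.5)) [(14, [567.0, 135.0]), (40, [557.0, 161.0]), (55, [552.0, 176.0]), (72, [546.0, 192.0])]
side (250, 175, 70, 75) orange 280 (np.float64(286.7), np.float64(197.4)) [(14, [526.0, -240.0]), (40, [518.0, -199.0]), (55, [514.0, -176.0]), (72, [509.0, -149.0])]
side (250, 175, 70, 75) red 53 (np.float64(302.8), np.float64(222.8)) [(14, [463.0, -133.0]), (40, [458.0, -96.0]), (55, [455.0, -75.0]), (72, [452.0, -51.0])]
```

View pics/crops.png

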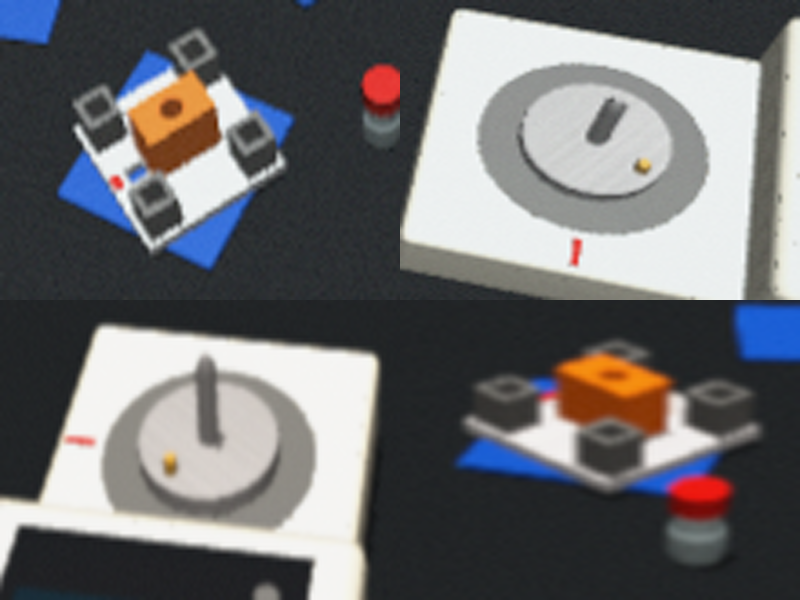

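The crop confirms the choice: an orange bar with a bore, a slot and red mark, and four pockets on the middle mat. Next I'll triangulate the positions.

```bash
python3 - <<'E'
from h import *
S=imaging.calibration("scene");D=imaging.calibration("side")
P={"bore":((227.3,207),(287.1,193.3),52),"tip":((399.7,248.3),(242.1,264.5),119),"pin":((406.8,269.8),(230.5,290.5),72),"mark":((388.2,297.9),(204,285),55)}
for k,(a,b,z) in P.items():
    print(k,np.round(tri([ray(S,*a),ray(D,*b)]),1),np.round(plane(S,*a,z),1),np.round(plane(D,*b,z),1))
print('slotmark',plane(S,211.8,225,14))
print('R',np.round(r.sense()['tcp_rot'],3).tolist(), np.round(r.sense()['joint_positions'],3))
W=imaging.calibration("wrist");print(np.round(W['cam_to_world'],3).tolist(),np.round(W['K'],1).tolist())
E
```

```text
bore [ 518.7 -199.4   51.1] [ 521.  -197.8   52. ] [ 517.5 -200.5   52. ]
tip [530.6 165.9 115. ] [534.1 166.1 119. ] [528.5 169.1 119. ]
pin [546.4 192.6  71.8] [547.2 193.   72. ] [545.9 192.2  72. ]
mark [606.7 172.9  55.1] [607.1 173.3  55. ] [606.4 172.4  55. ]
slotmark [ 555.12790708 -225.05723683   14.        ]
R [[0.904, 0.427, -0.001], [0.427, -0.904, 0.001], [-0.0, -0.001, -1.0]] [-1.13   0.087  0.175  1.66  -0.     1.571]
[[0.426, -0.87, -0.25, 297.312], [-0.905, -0.41, -0.116, -468.542], [-0.002, 0.276, -0.961, 372.93], [0.0, 0.0, 0.0, 1.0]] [[345.6, 0.0, 279.6], [0.0, 345.6, 205.4], [0.0, 0.0, 1.0]]
```

Emit:
{"name": "drive_tool", "arguments": {"travel": [[4.8,-1.85,1],[4.8,-1.85,1],[4.8,-1.85,1],[4.8,-1.85,1],[4.8,-1.85,1],[4.8,-1.85,1],[4.8,-1.85,1],[4.9,-1.85,1]], "delta_rot": [[0,0,0],[0,0,0],[0,0,0],[0,0,0],[0,0,0],[0,0,0],[0,0,0],[0,0,0.1]], "hand": [0,0,0,0,0,0,0,0]}}

```text
t: 1.1
tcp_pos: [520.6, -197.9, 324.1]
tcp_rot: [[0.943, 0.332, -0.0], [0.332, -0.943, 0.0], [-0.0, -0.0, -1.0]]
ft_force: [-0.1, -1.4, -1.0]
finger_gap: 85.2
```

```bash
python3 - <<'E'
from h import *
s=r.sense();R=s['tcp_rot'];print(s['t'],s['tcp_pos'],np.arctan2(R[1][0],R[0][0]),np.round(s['joint_positions'],3))
E
```

```text
1.1 [ 520.62670573 -197.88374521  324.08479056] 0.33890060912860553 [-0.363  0.088  0.022  1.505 -0.     2.439]
```

Emit:
{"name": "drive_tool", "arguments": {"travel": [[0,0,0],[0,0,0],[0,0,0],[0,0,0],[0,0,0],[0,0,0],[0,0,0],[0,0,0]], "delta_rot": [[0,0,-0.18],[0,0,-0.18],[0,0,-0.18],[0,0,-0.18],[0,0,-0.18],[0,0,-0.18],[0,0,-0.18],[0,0,-0.18]], "hand": [0,0,0,0,0,0,0,0]}}

```text
t: 2.1
tcp_pos: [519.7, -199.3, 324.2]
tcp_rot: [[-0.214, 0.977, -0.001], [0.977, 0.214, 0.0], [0.0, -0.001, -1.0]]
ft_force: [-0.3, 0.4, -0.1]
finger_gap: 85.2
```

Emit:
{"name": "drive_tool", "arguments": {"travel": [[0,0,1],[0,0,1],[0,0,1],[0,0,1],[0,0,0]], "delta_rot": [[0,0,-0.18],[0,0,-0.17],[0,0,-0.17],[0,0,-0.17],[0,0,0]], "hand": [0,0,0,0,0]}}

```text
t: 2.72
tcp_pos: [519.4, -199.2, 283.6]
tcp_rot: [[-0.783, 0.623, -0.002], [0.623, 0.783, 0.001], [0.002, -0.001, -1.0]]
ft_force: [-1.7, -0.4, -0.0]
finger_gap: 85.5
```

```bash
python3 - <<'E'
from h import *
s=r.sense();R=s['tcp_rot'];W=imaging.calibration("wrist");im=imaging.snapshot("wrist")
np.savez("w1.npz",K=W['K'],cam_to_world=W['cam_to_world'])
print(s['t'],s['tcp_pos'],np.arctan2(R[1][0],R[0][0]),np.round(s['joint_positions'],3))
cv2.imwrite("pics/w1.png",im)
hs=cv2.cvtColor(im,cv2.COLOR_BGR2HSV)
for nm,lo,hi in(("orange",(8,150,120),(25,255,255)),("red",(0,150,100),(5,255,255))):
    m=cv2.inRange(hs,lo,hi);k,l,st,ce=cv2.connectedComponentsWithStats(m)
    for i in range(1,k):
        if st[i,4]>20:print(nm,st[i].tolist(),np.round(ce[i],1),np.round(plane(W,*ce[i],52 if nm=="orange" else 14),1))
E
```

```text
2.725 [ 519.4308547  -199.21094469  283.62338573] 2.469637455755021 [-0.366  0.091 -0.053  1.429  0.     0.306]
orange [253, 176, 48, 83, 3480] [276.9 216.9] [ 513.2 -198.1   52. ]
red [348, 0, 51, 43, 932] [376.1  18.6] [459.9 -76.8  14. ]
red [276, 259, 11, 6, 59] [281.2 261.6] [ 552.1 -225.5   14. ]
```

View pics/w1.png

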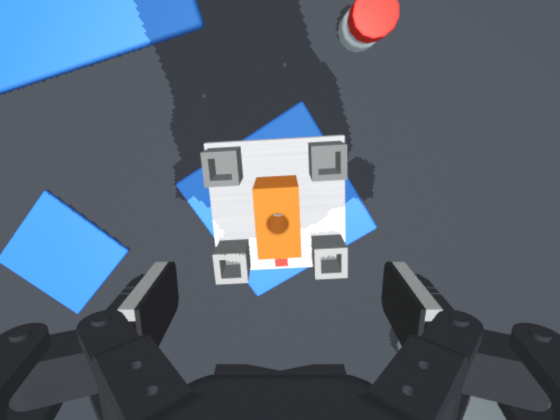

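The wrist view shows the turret nearly square with the tool: bore at (277,224), bar top from (254,190)/(298,188) to (258,259)/(301,257), red mark at (281,262). The vial is at top right, clear of the fingers.

```bash
python3 - <<'E'
from h import *
W=dict(np.load("w1.npz"));s=r.sense();R=np.array(s['tcp_rot']);p=np.array(s['tcp_pos'])
b=plane(W,277,224,52);m=plane(W,281.2,261.6,14)
c=[plane(W,*q,52) for q in((254,190),(298,188),(258,259),(301,257))]
print(b,m,np.arctan2(*(m-b)[1::-1]));print(np.mean(c,0))
for i,j in((0,2),(1,3)):print(np.arctan2(*(c[j]-c[i])[1::-1]),np.linalg.norm(c[j]-c[i]))
print("bore in tool",R.T@(b-p),"width",np.linalg.norm(c[1]-c[0]))
E
```

```text
[ 516.78621587 -200.88756688   52.        ] [ 552.13051066 -225.487741     14.        ] -0.6080467394187109
[ 517.33680636 -200.71374453   52.        ]
-0.6369443131037754 44.7741181240824
-0.6161360870913357 44.6676905399772
bore in tool [  0.93163099  -2.94587768 232.32583671] width 26.2375346568742
```

Emit:
{"name": "drive_tool", "arguments": {"travel": [[0.05,-0.2,1.5],[0,0,1.8],[0,0,1.8],[0,0,1.8],[0,0,1.6],[0,0,0.55],[0,0,0]], "delta_rot": [[0,0,-0.05],[0,0,0],[0,0,0],[0,0,0],[0,0,0],[0,0,0],[0,0,0]], "hand": [0,0,0,0,0,0,0]}}

```text
t: 3.65
tcp_pos: [518.1, -200.6, 193.9]
tcp_rot: [[-0.813, 0.582, -0.0], [0.582, 0.813, 0.0], [0.0, -0.0, -1.0]]
ft_force: [-0.1, -0.9, 0.1]
finger_gap: 85.2
```

Emit:
{"name": "drive_tool", "arguments": {"travel": [[0,0,0],[0,0,0],[0,0,0],[0,0,0],[0,0,0],[0,0,0],[0,0,0],[0,0,0]], "delta_rot": [[0,0,0],[0,0,0],[0,0,0],[0,0,0],[0,0,0],[0,0,0],[0,0,0],[0,0,0]], "hand": [0.3,0.4,0.5,0.6,0.7,0.8,0.9,1], "grip_force": 35}}

```text
t: 4.65
tcp_pos: [518.2, -200.6, 194.4]
tcp_rot: [[-0.813, 0.582, 0.0], [0.582, 0.813, -0.0], [-0.0, 0.0, -1.0]]
ft_force: [0.6, 0.3, 3.4]
finger_gap: 27.1
```

Emit:
{"name": "drive_tool", "arguments": {"travel": [[0,0,-0.5],[0,0,-1.5],[0,0,-2.5],[0,0,-2.5],[0,0,-2.5],[0,0,-2.5],[0,0,-2.5],[0,0,0]], "delta_rot": [[0,0,0],[0,0,0],[0,0,0],[0,0,0],[0,0,0],[0,0,0],[0,0,0],[0,0,0]], "hand": [1,1,1,1,1,1,1,1]}}

```text
t: 5.65
tcp_pos: [518.3, -200.7, 341.6]
tcp_rot: [[-0.813, 0.582, 0.003], [0.582, 0.813, -0.001], [-0.004, 0.001, -1.0]]
ft_force: [-0.5, -0.5, -2.6]
finger_gap: 27.2
```

```bash
python3 - <<'E'
from h import *
s=r.sense();R=np.array(s['tcp_rot']);p=np.array(s['tcp_pos']);W=imaging.calibration("wrist");im=imaging.snapshot("wrist")
print(s['t'],p,s['ft_force'],s['finger_gap'],np.round(s['joint_positions'],3),np.arctan2(R[1][0],R[0][0]))
np.savez("w2.npz",K=W['K'],cam_to_world=W['cam_to_world'],R=R,p=p)
cv2.imwrite("pics/w2.png",im)
E
```

```text
5.65 [ 518.33666788 -200.66449494  341.63236876] [-0.46577005 -0.46116422 -2.62360761] 27.16087203950873 [-0.369  0.084  0.051  1.534 -0.     0.251] 2.5207759463215718
```

View pics/w2.png

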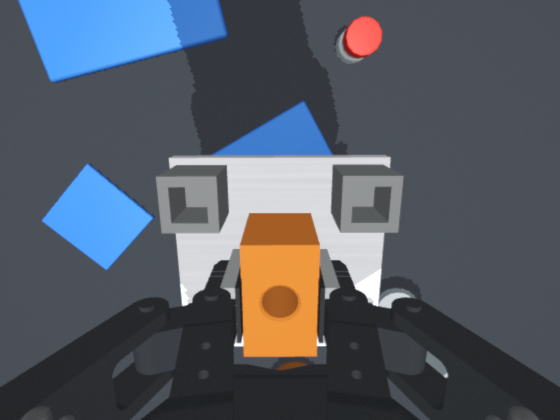

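Emit:
{"name": "drive_tool", "arguments": {"travel": [[2.54,3.81,0],[2.54,3.81,0],[2.54,3.81,0],[2.54,3.81,0],[2.54,3.81,0],[2.54,3.81,0],[2.54,3.81,0],[2.54,3.81,0]], "delta_rot": [[0,0,0],[0,0,0],[0,0,0],[0,0,0],[0,0,0],[0,0,0],[0,0,0],[0,0,0]], "hand": [1,1,1,1,1,1,1,1]}}

```text
t: 6.7
tcp_pos: [529.7, 167.0, 337.7]
tcp_rot: [[-0.813, 0.582, -0.002], [0.582, 0.813, -0.001], [0.001, -0.002, -1.0]]
ft_force: [1.3, -1.0, -2.2]
finger_gap: 27.4
```

Emit:
{"name": "drive_tool", "arguments": {"travel": [[0,0,0],[0,0,0],[0,0,0],[0,0,0],[0,0,0],[0,0,0],[0,0,0],[0,0,0]], "delta_rot": [[0,0,-0.18],[0,0,-0.18],[0,0,-0.18],[0,0,-0.18],[0,0,-0.18],[0,0,-0.18],[0,0,-0.18],[0,0,-0.18]], "hand": [1,1,1,1,1,1,1,1]}}

```text
t: 7.7
tcp_pos: [529.9, 165.5, 337.6]
tcp_rot: [[-0.678, -0.735, -0.002], [-0.735, 0.678, -0.001], [0.002, 0.001, -1.0]]
ft_force: [0.1, 0.6, -3.4]
finger_gap: 27.4
```

Emit:
{"name": "drive_tool", "arguments": {"travel": [[0,0,0],[0,0,0]], "delta_rot": [[0,0,0],[0,0,0]], "hand": [1,1]}}

```text
t: 7.95
tcp_pos: [530.0, 165.5, 338.5]
tcp_rot: [[-0.686, -0.728, -0.001], [-0.728, 0.686, -0.0], [0.001, 0.0, -1.0]]
ft_force: [-0.6, -0.3, -3.6]
finger_gap: 27.8
```

```bash
python3 - <<'E'
from h import *
d=dict(np.load("w2.npz"))
for z in(197,200):
    b=plane(d,280,302,z);print("bore in tool",d['R'].T@(b-d['p']))
for z in(200,):
    for q in((244,246),(318,246),(242,355),(317,355)):print(np.round(d['R'].T@(plane(d,*q,z)-d['p']),1))
s=r.sense();R=np.array(s['tcp_rot']);p=np.array(s['tcp_pos'])
print(s['t'],p,R.round(4).tolist(),s['ft_force'],np.arctan2(R[1][0],R[0][0]),np.round(s['joint_positions'],3))
a=imaging.snapshot("scene");b=imaging.snapshot("side");cv2.imwrite("pics/scene1.png",a);cv2.imwrite("pics/side1.png",b)
f=lambda im,x,y:cv2.resize(im[y:y+120,x:x+100],(400,480),interpolation=cv2.INTER_CUBIC)
cv2.imwrite("pics/c1.png",np.hstack([f(a,350,185),f(b,190,195)]))
E
```

```text
bore in tool [ 1.14189202e-01 -1.16774154e+00  1.44631916e+02]
bore in tool [  1.96713166  -1.17140722 141.62517685]
[ 23.8 -13.5 141.5]
[ 23.8  11.9 141.6]
[-20.8 -15.6 141.7]
[-20.9  12.9 141.7]
7.95 [529.99431783 165.51605765 338.45519626] [[-0.6858, -0.7278, -0.001], [-0.7278, 0.6858, -0.0003], [0.0009, 0.0005, -1.0]] [-0.57226343 -0.33512136 -3.622505  ] -2.32643089251971 [ 0.303  0.085  0.046  1.533 -0.    -0.512]
```

View pics/c1.png

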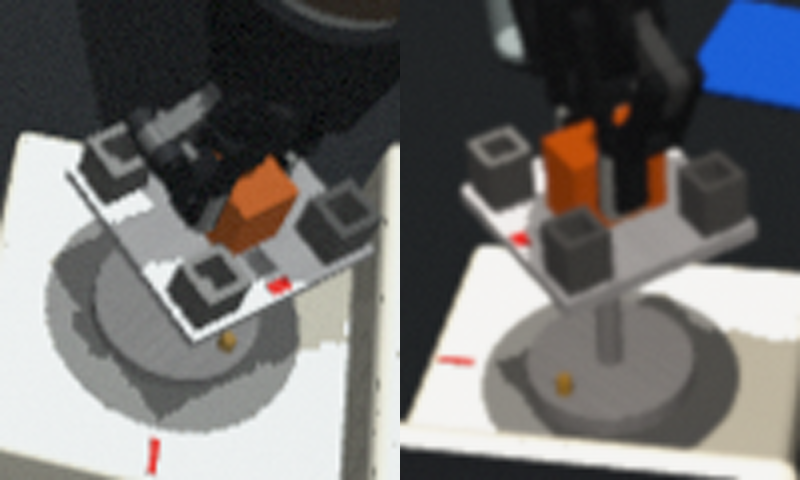

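```bash
python3 - <<'E'
from h import *
S=imaging.calibration("scene");D=imaging.calibration("side")
print("hub",plane(S,394,261.3,67),plane(D,242.7,283.75,67),tri([ray(S,394,261.3),ray(D,242.7,283.75)]))
ms=[]
for f,c in(("scene1",S),("side1",D)):
    im=cv2.imread(f"pics/{f}.png");hs=cv2.cvtColor(im,cv2.COLOR_BGR2HSV)
    m=cv2.inRange(hs,(0,130,90),(5,255,255))|cv2.inRange(hs,(174,130,90),(180,255,255))
    k,l,st,ce=cv2.connectedComponentsWithStats(m)
    for i in range(1,k):
        if st[i,4]>3 and st[i,4]<60: print(f,st[i,4],ce[i].round(1))
    best=min(range(1,k),key=lambda i:np.linalg.norm(ce[i]-((419.7,256.5) if f=="scene1" else (220.2,254.7))));ms.append(ray(c,*ce[best]))
    print(f,ce[best],plane(c,*ce[best],158.5))
mk=tri(ms);print("mark",mk);y=0.815
print("bore",mk[:2]-43*np.array([np.cos(y),np.sin(y)]))
# initial shaft axis: sharpen tip by strip rows
for n,(x,y0,w,h) in(("scene",(385,238,30,30)),("side",(232,256,22,30))):
    g=cv2.cvtColor(cv2.imread(f"pics/{n}0.png")[y0:y0+h,x:x+w],cv2.COLOR_BGR2GRAY)
    for j in range(0,h,2):
        c=np.where(g[j]<130)[0]; print(n,y0+j,(c.min()+x,c.max()+x,len(c)) if len(c) else None)
E
```

```text
hub [534.9773583  167.01451875  67.        ] [530.52167115 164.75274414  67.        ] [532.28038463 165.86970662  65.98618919]
scene1 12 [419.5 256. ]
scene1 12 [388.2 298.2]
scene1 [419.5 256. ] [561.07337202 196.44903736 158.5       ]
side1 8 [219.8 254.2]
side1 [219.75 254.25] [559.79257727 195.39118945 158.5       ]
mark [560.28737583 196.04933843 158.40874942]
bore [530.79503492 164.75713769]
scene 238 None
scene 240 None
scene 242 None
scene 244 None
scene 246 None
scene 248 (np.int64(397), np.int64(398), 2)
scene 250 (np.int64(396), np.int64(401), 5)
scene 252 (np.int64(395), np.int64(400), 6)
scene 254 (np.int64(394), np.int64(399), 6)
scene 256 (np.int64(393), np.int64(398), 6)
scene 258 (np.int64(392), np.int64(397), 6)
scene 260 (np.int64(391), np.int64(397), 7)
scene 262 (np.int64(393), np.int64(395), 3)
scene 264 None
scene 266 None
side 256 (np.int64(232), np.int64(253), 22)
side 258 (np.int64(238), np.int64(253), 16)
side 260 None
side 262 None
side 264 None
side 266 (np.int64(240), np.int64(243), 4)
side 268 (np.int64(239), np.int64(244), 6)
side 270 (np.int64(239), np.int64(244), 6)
side 272 (np.int64(239), np.int64(244), 6)
side 274 (np.int64(239), np.int64(244), 6)
side 276 (np.int64(239), np.int64(244), 6)
side 278 (np.int64(240), np.int64(244), 5)
side 280 (np.int64(240), np.int64(244), 5)
side 282 (np.int64(240), np.int64(244), 5)
side 284 (np.int64(240), np.int64(246), 7)
```

Emit:
{"name": "drive_tool", "arguments": {"travel": [[-0.13,0,0.8],[0,0,0.8],[0,0,0.8],[0,0,0.4],[0,0,0.4],[0,0,0.4],[0,0,0.3],[0,0,0]], "delta_rot": [[0,0,0],[0,0,0],[0,0,0],[0,0,0],[0,0,0],[0,0,0],[0,0,0],[0,0,0]], "hand": [1,1,1,1,1,1,1,1]}}

```text
t: 9.05
tcp_pos: [530.9, 166.5, 300.0]
tcp_rot: [[-0.683, -0.731, -0.0], [-0.731, 0.683, -0.0], [0.0, 0.0, -1.0]]
ft_force: [0.2, -0.5, -2.9]
finger_gap: 27.0
```

Emit:
{"name": "drive_tool", "arguments": {"travel": [[0,0,0.2],[0,0,0.2],[0,0,0.2],[0,0,0.2],[0,0,0]], "delta_rot": [[0,0,0],[0,0,0],[0,0,0],[0,0,0],[0,0,0]], "hand": [1,1,1,1,1]}}

```text
t: 9.68
tcp_pos: [531.0, 166.5, 292.0]
tcp_rot: [[-0.683, -0.731, -0.0], [-0.731, 0.683, -0.0], [0.0, 0.0, -1.0]]
ft_force: [-0.0, -0.3, -2.9]
finger_gap: 27.6
```

Emit:
{"name": "drive_tool", "arguments": {"travel": [[0,0,0.3],[0,0,0.4],[0,0,0.4],[0,0,0.4],[0,0,0.4],[0,0,0.3],[0,0,0.1],[0,0,0]], "delta_rot": [[0,0,0],[0,0,0],[0,0,0],[0,0,0],[0,0,0],[0,0,0],[0,0,0],[0,0,0]], "hand": [1,1,1,1,1,1,1,1]}}

```text
t: 10.68
tcp_pos: [531.0, 166.5, 269.2]
tcp_rot: [[-0.683, -0.731, -0.0], [-0.731, 0.683, -0.0], [0.0, 0.0, -1.0]]
ft_force: [-0.6, 0.5, -2.5]
finger_gap: 27.5
```

Emit:
{"name": "drive_tool", "arguments": {"travel": [[0,0,0.1],[0,0,0.1],[0,0,0.1],[0,0,0]], "delta_rot": [[0,0,0],[0,0,0],[0,0,0],[0,0,0]], "hand": [1,1,1,1]}}

```text
t: 11.18
tcp_pos: [531.0, 166.5, 266.1]
tcp_rot: [[-0.683, -0.731, -0.0], [-0.731, 0.683, -0.0], [0.0, 0.0, -1.0]]
ft_force: [0.1, -0.7, -2.9]
finger_gap: 27.6
```

Emit:
{"name": "drive_tool", "arguments": {"travel": [[0,0,0.1],[0,0,0.05],[0,0,0.05],[0,0,0]], "delta_rot": [[0,0,0],[0,0,0],[0,0,0],[0,0,0]], "hand": [1,1,1,1]}}

```text
t: 11.68
tcp_pos: [531.0, 166.5, 264.3]
tcp_rot: [[-0.683, -0.731, 0.0], [-0.731, 0.683, 0.0], [-0.0, -0.0, -1.0]]
ft_force: [-0.2, -0.1, -0.8]
finger_gap: 27.7
```

Emit:
{"name": "drive_tool", "arguments": {"travel": [[0,0,0.03],[0,0,0],[0,0,0],[0,0,0],[0,0,0],[0,0,0]], "delta_rot": [[0,0,0],[0,0,-0.04],[0,0,-0.04],[0,0,-0.04],[0,0,-0.02],[0,0,0]], "hand": [1,1,1,1,1,1]}}

```text
t: 12.42
tcp_pos: [531.1, 166.5, 264.1]
tcp_rot: [[-0.575, -0.819, 0.001], [-0.819, 0.575, 0.0], [-0.001, -0.0, -1.0]]
ft_force: [0.2, 0.6, 1.0]
finger_gap: 27.8
```

Emit:
{"name": "drive_tool", "arguments": {"travel": [[0,0,0],[0,0,0],[0,0,0]], "delta_rot": [[0,0,-0.02],[0,0,-0.02],[0,0,0]], "hand": [1,1,1]}}

```text
t: 12.8
tcp_pos: [530.9, 166.5, 263.8]
tcp_rot: [[-0.541, -0.841, -0.0], [-0.841, 0.541, 0.0], [0.0, 0.0, -1.0]]
ft_force: [1.1, 0.9, 0.3]
finger_gap: 27.7
```

Emit:
{"name": "drive_tool", "arguments": {"travel": [[0,0,0],[0,0,0]], "delta_rot": [[0,0,-0.02],[0,0,0]], "hand": [1,1]}}

```text
t: 13.05
tcp_pos: [530.8, 166.5, 263.5]
tcp_rot: [[-0.524, -0.852, -0.001], [-0.852, 0.524, -0.0], [0.001, 0.001, -1.0]]
ft_force: [-0.2, 0.6, -3.5]
finger_gap: 27.3
```

Emit:
{"name": "drive_tool", "arguments": {"travel": [[0,0,0],[0,0,0]], "delta_rot": [[0,0,-0.02],[0,0,0]], "hand": [1,1]}}

```text
t: 13.3
tcp_pos: [530.9, 166.5, 263.7]
tcp_rot: [[-0.507, -0.862, -0.0], [-0.862, 0.507, -0.0], [0.0, 0.0, -1.0]]
ft_force: [-0.3, 0.5, -2.9]
finger_gap: 27.4
```

The support force vanished at a yaw of about 1.02, which agrees with the camera estimate of 1.04, so the slot is over the pin. I'll lower gently to check.

Emit:
{"name": "drive_tool", "arguments": {"travel": [[0,0,0.05],[0,0,0.05],[0,0,0.05],[0,0,0]], "delta_rot": [[0,0,0],[0,0,0],[0,0,0],[0,0,0]], "hand": [1,1,1,1]}}

```text
t: 13.8
tcp_pos: [531.0, 166.5, 262.3]
tcp_rot: [[-0.507, -0.862, -0.0], [-0.862, 0.507, 0.0], [0.0, 0.0, -1.0]]
ft_force: [0.8, 0.4, -2.2]
finger_gap: 27.7
```

Emit:
{"name": "drive_tool", "arguments": {"travel": [[0,0,0.1],[0,0,0.1],[0,0,0.1],[0,0,0]], "delta_rot": [[0,0,0],[0,0,0],[0,0,0],[0,0,0]], "hand": [1,1,1,1]}}

```text
t: 14.3
tcp_pos: [530.9, 166.5, 259.2]
tcp_rot: [[-0.507, -0.862, -0.0], [-0.862, 0.507, -0.0], [0.0, 0.0, -1.0]]
ft_force: [0.2, 0.6, -3.8]
finger_gap: 27.3
```

Emit:
{"name": "drive_tool", "arguments": {"travel": [[0,0,0.1],[0,0,0.1],[0,0,0],[0,0,0]], "delta_rot": [[0,0,0],[0,0,0],[0,0,0],[0,0,0]], "hand": [1,1,1,1]}}

```text
t: 14.8
tcp_pos: [531.0, 166.5, 257.4]
tcp_rot: [[-0.507, -0.862, -0.0], [-0.862, 0.507, 0.0], [0.0, 0.0, -1.0]]
ft_force: [-0.3, -0.2, -2.8]
finger_gap: 27.6
```

Emit:
{"name": "drive_tool", "arguments": {"travel": [[0,0,0.08],[0,0,0.06],[0,0,0.04],[0,0,0]], "delta_rot": [[0,0,0],[0,0,0],[0,0,0],[0,0,0]], "hand": [1,1,1,1]}}

```text
t: 15.3
tcp_pos: [531.0, 166.5, 255.5]
tcp_rot: [[-0.507, -0.862, -0.0], [-0.862, 0.507, -0.0], [0.0, 0.0, -1.0]]
ft_force: [-0.4, 0.7, -2.7]
finger_gap: 27.7
```

Emit:
{"name": "drive_tool", "arguments": {"travel": [[0,0,0.04],[0,0,0.03],[0,0,0],[0,0,0]], "delta_rot": [[0,0,0],[0,0,0],[0,0,0],[0,0,0]], "hand": [1,1,1,1]}}

```text
t: 15.8
tcp_pos: [531.0, 166.5, 255.4]
tcp_rot: [[-0.507, -0.862, 0.001], [-0.862, 0.507, 0.0], [-0.0, -0.0, -1.0]]
ft_force: [-1.8, -0.8, 4.5]
finger_gap: 27.7
```

Emit:
{"name": "drive_tool", "arguments": {"travel": [[0,0,0],[0,0,0],[0,0,0],[0,0,0],[0,0,0],[0,0,0],[0,0,0],[0,0,0]], "delta_rot": [[0,0,0],[0,0,0],[0,0,0],[0,0,0],[0,0,0],[0,0,0],[0,0,0],[0,0,0]], "hand": [0.6,0.5,0.4,0.3,0.2,0.1,0,0]}}

```text
t: 16.8
tcp_pos: [531.0, 166.5, 254.9]
tcp_rot: [[-0.507, -0.862, 0.0], [-0.862, 0.507, 0.0], [-0.0, -0.0, -1.0]]
ft_force: [0.0, -0.8, -0.1]
finger_gap: 85.5
```

Emit:
{"name": "drive_tool", "arguments": {"travel": [[0,0,-0.3],[0,0,-1],[0,0,-2],[0,0,-2.5],[0,0,-2.5],[0,0,-2.5],[0,0,-2],[0,0,0]], "delta_rot": [[0,0,0],[0,0,0],[0,0,0],[0,0,0],[0,0,0],[0,0,0],[0,0,0],[0,0,0]], "hand": [0,0,0,0,0,0,0,0]}}

```text
t: 17.8
tcp_pos: [531.1, 166.6, 385.0]
tcp_rot: [[-0.507, -0.862, 0.003], [-0.862, 0.507, 0.001], [-0.002, -0.002, -1.0]]
ft_force: [-0.2, 0.2, -0.3]
finger_gap: 85.3
```

```bash
python3 - <<'E'
from h import *
s=r.sense();print(s['t'],s['tcp_pos'],s['ft_force'])
a=imaging.snapshot("scene");b=imaging.snapshot("side");w=imaging.snapshot("wrist")
f=lambda im,x,y,k=120:cv2.resize(im[y:y+k,x:x+k],(400,400),interpolation=cv2.INTER_CUBIC)
cv2.imwrite("pics/c2.png",np.vstack([np.hstack([f(a,340,200),f(b,180,220)])]))
S=imaging.calibration("scene");D=imaging.calibration("side");rs=[]
for im,c,e in((a,S,(404,284)),(b,D,(226,288))):
    hs=cv2.cvtColor(im,cv2.COLOR_BGR2HSV);m=cv2.inRange(hs,(0,130,90),(5,255,255))|cv2.inRange(hs,(174,130,90),(180,255,255))
    k,l,st,ce=cv2.connectedComponentsWithStats(m)
    print([(st[i,4].item(),ce[i].round(1).tolist()) for i in range(1,k) if st[i,4]>3 and np.linalg.norm(ce[i]-e)<60])
p=np.array([531.5+43*np.cos(1.04),166+43*np.sin(1.04)])
for h in(75,84):print(h,proj(S,[*p,h]),proj(D,[*p,h]))
E
```

```text
17.8 [531.13900108 166.55974548 384.97349496] [-0.20473488  0.17898072 -0.29041466]
[(8, [412.2, 274.0]), (13, [388.1, 298.4])]
[(7, [225.3, 292.6])]
75 [411.92488184 273.57843944] [224.73811335 292.78432314]
84 [413.13656378 271.57127606] [224.45033767 289.1801997 ]
```

View pics/c2.png

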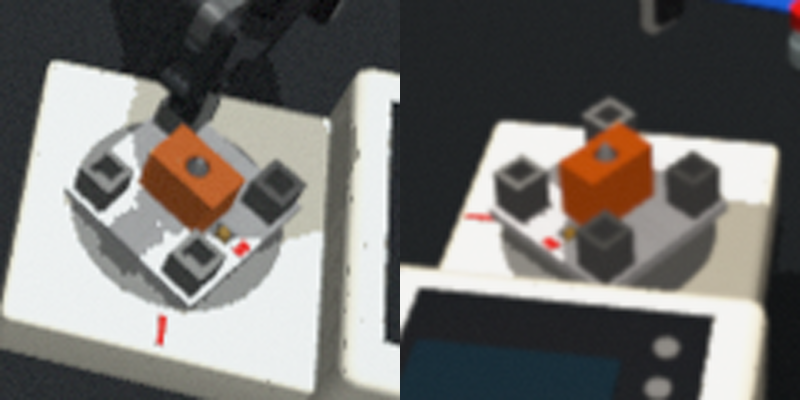

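The turret lies flat, with the brass pin showing through the slot at (224,232) in the crop and the shaft tip just above the bore. The red mark projects to the seated height of 75 mm, not the riding height of 84 mm. The gripper is clear, so I'm handing in.

```bash
python3 -c "
from plant import ticket
print(ticket.hand_in())"
```

```text
the job is handed in; nothing more can be done
None
```

The turret is seated on the photometer hub, the gripper has let go and is clear above it, and I handed the job in at about 18 s of the 72 s allowed.

- **Fitting:** I gripped the orange bar at 35 N and lowered the turret over the shaft with no side load. It rode on the pin at TCP height 264 mm under about 4 N. I then turned it slowly anticlockwise until the support force vanished at about 1.02 rad, near the 1.04 rad estimated from the cameras. I went on to 1.04 rad and lowered it freely the last 9 mm until it touched the hub at about 255 mm.
- **Last checks:** In both fixed cameras the turret lies flat, the pin shows in the slot and the shaft tip shows in the bore. The red mark on the turret agrees with the seated height to under 1 pixel; the riding height would be about 2–3 pixels off. The force after letting go was about 0 N, and no check failed.
- **Not checked:** I did not take a final picture of the bottle, beaker or vial. The arm stayed well above them throughout and no contact force appeared.

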